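# Fill the vial cassette and lift it out by its catches

## Robot

A 6-joint arm with a two-finger parallel gripper is mounted at the origin on the work surface. World frame = base frame: x ahead of the robot, y to its left, z up, the work surface at z = 0. Lengths are in m, angles in degrees, forces in N, time in s.
With the tool pointing down it reaches from about 0.275 to 0.85 m from the base axis. Payload 19 kg.
Tool frame: the origin (TCP) lies between the finger pads; the fingertips stand 8 mm ahead of it and the grasp point (between the pads) lies 11 mm behind it (finger_overhang is the distance from the TCP to the fingertips, in m); z points along the fingers, x is the direction in which the jaws open and shut, and the axes are right-handed (so a half turn about z gives the same grasp; the last joint's range is limited). The gripper opens to 85 mm and grips with 20 to 120 N. Pads are 22 mm wide; open, the fingers measure 114 mm over their backs; the gripper's body (76 mm by 85 mm) begins 54 mm behind the grasp point. The pads swing forward as they close: fully open they stand 13 mm farther back than shut.
Start: joints at [-83.652, 8.623, 82.357, -0, 89.026, -7.678], TCP at [0.139, -0.558, 0.239] pointing down, gripper open.
Joint ranges: [-160.23, 160.23], [-39.13, 120.54], [6.94, 153.29], [-79.49, 259.48], [9.18, 160.14], [-161.06, 161.06]. Speed limits (degrees/s): [108.29, 108.29, 127.2, 172.46, 172.46, 172.46].

## Interface

Orientations are given as a 3x3 rotation matrix whose columns are the frame's x, y, z axes.
In Python, from cell import sense, capture, camera_model, close_job, finger_overhang gives the robot as it stands. The module is installed in compiled form; this text tells all that it offers.
- The arm moves only by the tool drive_tool, never from a script. Its argument "increments" is a list of rows, each a list of 7 numbers: the closure, from -1 (fully open) to 1 (shut), so that 0 is half open, then the shift along the world's x, y, z in cm, then the turn, a rotation vector about the world's x, y, z in rad. In form: [[grip, tx, ty, tz, wx, wy, wz], ...]. A call has 1 to 20 rows; each row is the pose to reach, as a shift and turn from the pose commanded when the call began; what a row does not reach only later rows make up. A row lasts 1/10 s, in which the tool goes at most 50 mm and 8.59 degrees, less where a joint would pass 70% of its speed; a pose out of reach is approached as far as the arm can. A call with a gripper value outside its range is refused whole. The fingers move at their own pace and stop on an object; the grip force is fixed at half the most. Time passes only in rows, so rows that repeat a pose let the fingers close. It gives the time, the measured TCP pose, the force and the opening at its end, in the units of the state.
- sense(): the state, without advancing time (a new reading comes with each control period).
- capture(name): name is "scene" or "top" or "wrist"; returns (picture, depth): 480x640x3 uint8, red, green, blue; 480x640 float32, m along the optical axis (not along the pixel's ray), 0 where there is no reading.
- camera_model(name): a dict with "camera_matrix" (3x3 intrinsics, pixels), "k1" (the pictures are not rectified: a ray, as slopes to the right and down, at radius r is drawn at 1 + k1 r^2 times it, then the intrinsics apply), "rvec" (rotation vector, rad) and "tvec" (3), from world to camera coordinates, as OpenCV has them. Camera axes: x right, y down, z forward; pixel columns grow to the right and rows downward; lengths in m; the calibration is good to about 2 mm. A picture is of the moment at which its call begins: read the wrist's pose just before it. camera_model takes no time and is no camera call; for the wrist camera it gives the pose at the moment of the call.
- close_job(): hands the job in, once; it reports no verdict.
The state is a dict: "time": time; "joints": joint angles; "joint_velocities": joint speeds; "joint_torque": joint torques, N m; "tcp_pos": TCP position; "tcp_rot": TCP orientation; "ft_force": force on the tool from outside, world axes, zero at the start; "wrist_torque": the same for the moment, N m; "finger_gap": finger opening in m.
Only numpy, scipy, OpenCV 4.12 (cv2) and the standard library are available. Lean on these libraries where they do the work, as an engineer would, in place of code of your own. Each camera call takes 0.05 s, during which the arm holds its last target. There are 200 camera calls.

## Task

The sample cassette in the dock still has two empty pockets: first stand the blue-capped vial fully down in the end pocket marked with one dot and let go of it, then the red-capped vial in the pocket next to it, marked with two dots, and let go. Then pinch the cassette's two orange side catches together between the fingers, lift the filled cassette straight out of the dock by those catches, and finish while still holding it by them, level and still, with its underside at least 10 cm above the bench and all four vials in their pockets. Leave the white-capped vial, the amber bottle and the conical flask where they stand.

Things in the scene. Friction and masses are not known exactly. Their poses are not given: they have to be found in the camera images.
- dock: Fixed grey dock, base plate 130 x 220 x 12 mm (x, y, z). Origin: centre of its underside, on the bench; axes as the cassette's. The cassette stands on the plate with 1 to 1.5 mm play between guides 32 mm above the bench. At mid-length on both sides (-x, +x) a dark steel lip, 32 to 46 mm off the centre line, 32 mm long, top 34 mm above the bench, holds down the catch's tooth until it is pressed in.
- cassette: Loose white cassette, 44 x 172 x 36 mm (x, y, z), 0.2 to 0.35 kg, level in the dock. Origin: centre of its underside, 12 mm above the bench while docked. Four pockets along y, 23 mm wide, 26 mm deep, floor 10 mm above the underside, bevelled mouth: y = +66 mm (one black dot by it on each edge), +36 (two dots), -36 (three), -66 (four). A seated vial stands 38 mm out of its top.
- catch_a (a joint): Travel in m of the orange catch on the cassette's -x side: 0 = sprung out and latched, 0.0065 = pressed in to its stop; it slides along the cassette's x towards the middle. Its spring pushes back with about 5 N at 0 and 9 N at the stop. It lets go of the dock once pressed in by about 5 mm.
- catch_b (a joint): The same for the orange catch on the cassette's +x side.
- catch_a_pad (a point): Middle of the gripping (outer) face of the -x catch, 53 mm above the cassette's underside. The catch is an upright orange plate 24 mm wide (y), 5 mm thick, 4 to 68 mm above the underside. The outer faces are 60 mm apart when out, 47 mm fully pinched. A tooth 7 to 13 mm above the underside stands out 6.5 mm more, under the dock's lip. Grip from above.
- catch_b_pad (a point): The same point on the +x catch.
- pocket1 (a point): Centre of the floor of the one-dot pocket (on the cassette, 10 mm above its underside).
- pocket2 (a point): Centre of the floor of the two-dot pocket.
- pocket3 (a point): Centre of the floor of the three-dot pocket; already filled.
- pocket4 (a point): Centre of the floor of the four-dot pocket; already filled.
- vial_blue: Round amber glass vial, 20 mm diameter and 64 mm tall with a blue cap of the same diameter (top 15 mm), about 25 g. Origin: centre of its underside, z up its length. Stands upright on the bench; belongs in the one-dot pocket.
- vial_red: Round amber glass vial, 20 mm diameter and 64 mm tall with a red cap of the same diameter (top 15 mm), about 25 g. Origin: centre of its underside, z up its length. Stands upright on the bench; belongs in the two-dot pocket.
- vial_white: Round amber glass vial, 20 mm diameter and 64 mm tall with a white cap of the same diameter (top 15 mm), about 25 g. Origin: centre of its underside, z up its length. Stands upright on the bench near the other two; not to be used.
- vial_3: Round amber glass vial, 20 mm diameter and 64 mm tall with a black cap of the same diameter (top 15 mm), about 25 g. Origin: centre of its underside, z up its length. Already in the three-dot pocket.
- vial_4: Round amber glass vial, 20 mm diameter and 64 mm tall with a black cap of the same diameter (top 15 mm), about 25 g. Origin: centre of its underside, z up its length. Already in the four-dot pocket.
- amber_bottle: Amber bottle with blue cap, 80 mm diameter, 170 mm tall, standing on the bench left of the dock; leave it. Origin: centre of its underside.
- flask: Conical glass flask with a blue stopper, 72 mm diameter at the foot, 120 mm tall, standing on the bench beyond the vials; leave it. Origin: centre of its underside.

How it is judged (in metres and radians):
On the way, in this order (a step that is already met when the one before it is completed fails the run):
1. the blue-capped vial is down in the one-dot pocket and let go (distance between vial_blue and pocket1 below 0.006 m and contact force between vial_blue and the fingers below 0.1 N), for 0.2 s.
2. then the red-capped vial is down in the two-dot pocket and let go (distance between vial_red and pocket2 below 0.006 m and contact force between vial_red and the fingers below 0.1 N), for 0.2 s.
3. both catches are pinched in by the fingers while the cassette is still in the dock (value of joint each of catch_a, catch_b above 0.005 m and contact force between cassette and the fingers above 2 N and z of cassette in the frame of dock below 0.022 m and horizontal distance between cassette and dock below 0.006 m), for 0.1 s.
At the end, for the whole second after the job is handed in: Cassette held by the fingers, both catches in over 5 mm, underside over 95 mm above the bench, tilt under 0.2 rad, under 20 mm/s, touching neither dock nor bystanders; blue, red and both black vials within 6 mm of the floor centres of pockets 1, 2, 3, 4 (height (world z) of cassette above 0.095 m and angle between cassette's own z axis and vertical below 0.2 rad and value of joint each of catch_a, catch_b above 0.005 m and contact force between cassette and the fingers above 2 N and linear speed of cassette below 0.02 m/s and contact force between cassette and dock below 0.05 N and contact force between cassette and vial_white below 0.05 N and contact force between cassette and amber_bottle below 0.05 N and contact force between cassette and flask below 0.05 N and distance between vial_blue and pocket1 below 0.006 m and distance between vial_red and pocket2 below 0.006 m and distance between vial_3 and pocket3 below 0.006 m and distance between vial_4 and pocket4 below 0.006 m); the arm keeps its last pose, push and grip.
It fails at once if the white-capped vial is moved by more than 20 mm or tipped (distance of vial_white from where it was at the start of the episode above 0.02 m or angle between vial_white's own z axis and vertical above 0.3 rad).
It fails at once if the amber bottle is moved by more than 20 mm or tipped (distance of amber_bottle from where it was at the start of the episode above 0.02 m or angle between amber_bottle's own z axis and vertical above 0.3 rad).
It fails at once if the conical flask is moved by more than 20 mm or tipped (distance of flask from where it was at the start of the episode above 0.02 m or angle between flask's own z axis and vertical above 0.3 rad).
It also fails if it takes over 70 s, if anything falls off the work surface, if the arm or the gripper's body presses on something with over 40 N, if the wrist force passes 120 N, or if a joint passes its speed limit or range.

## Working session

There is one attempt and no reset: what is moved stays moved. The work goes in short steps, Python scripts to look and compute and a tool call to move; the robot and the scene stay as the last step left them, time stands still between calls to the robot, and variables do not carry over. Pictures are saved under pics/ and viewed, about 8 in all and at most 12, crops included, and the job is handed in when it is done.

Besides the shell and the picture viewer there is one more tool, called after ">>>" by a JSON object that holds its "op" and its "data", one argument or row to a line. drive_tool: Moves the arm, as the interface text tells. Its arguments: {"type":"object","properties":{"increments":{"type":"array","items":{"type":"array","items":{"type":"number"}}}},"required":["increments"]}

```bash
mkdir -p pics
cat > h.py <<'E'
import numpy as np, cv2
from cell import *
def snap(n,f):
    m=camera_model(n); p,d=capture(n); cv2.imwrite(f'pics/{f}.png',p[:,:,::-1]); np.savez(f'pics/{f}.npz',p=p,d=d,K=m["camera_matrix"],k1=m["k1"],r=np.array(m["rvec"]),t=np.array(m["tvec"])); return f
def load(f): return dict(np.load(f'pics/{f}.npz'))
def ray(m,uv):
    K=m['K'];uv=np.atleast_2d(np.array(uv,float))
    d=np.c_[(uv[:,0]-K[0,2])/K[0,0],(uv[:,1]-K[1,2])/K[1,1]]
    u=d.copy()
    for _ in range(20): u=d/(1+float(m['k1'])*(u**2).sum(1,keepdims=True))
    R=cv2.Rodrigues(m['r'])[0]; c=-R.T@m['t'].ravel()
    return c,np.c_[u,np.ones(len(u))]@R
def onz(m,uv,z):
    c,d=ray(m,uv); return c+d*((z-c[2])/d[:,2:3])
def proj(m,P):
    R=cv2.Rodrigues(m['r'])[0];q=np.atleast_2d(P)@R.T+m['t'].ravel();q=q[:,:2]/q[:,2:]
    q=q*(1+float(m['k1'])*(q**2).sum(1,keepdims=True));K=m['K'];return np.c_[q[:,0]*K[0,0]+K[0,2],q[:,1]*K[1,1]+K[1,2]]
def blobs(mask,amin=40):
    n,l,s,c=cv2.connectedComponentsWithStats(mask.astype(np.uint8)); return [(c[i].round(1).tolist(),s[i].tolist()) for i in range(1,n) if s[i,4]>=amin]
E
python3 - <<'E'
from h import *
print(sense()); print(finger_overhang)
for n in("scene","top","wrist"): snap(n,n+'0'); m=load(n+'0'); print(n,m['K'],m['k1'],ray(m,[[320,240]]))
a=[cv2.imread(f'pics/{n}0.png') for n in("scene","top")]
cv2.imwrite('pics/both.png',cv2.resize(np.vstack(a),(600,900))[:])
E
```

```text
{'time': 0.0, 'joints': array([-8.36513534e+01,  8.65030209e+00,  8.23908332e+01, -7.55804250e-04,
        8.90272596e+01, -7.67750070e+00]), 'joint_velocities': array([-0.02236012,  0.03135689,  0.00706071,  0.03915013,  0.07223299,
        0.03519292]), 'joint_torque': array([-3.28149807e-03, -7.13051963e+01, -5.70872712e+01, -4.30774326e-04,
        9.02462401e-03, -9.61332807e-05]), 'tcp_pos': array([ 0.13931206, -0.5576314 ,  0.23870078]), 'tcp_rot': array([[ 2.42364810e-01, -9.70185177e-01, -1.45107564e-04],
       [-9.70184464e-01, -2.42364810e-01,  1.18493813e-03],
       [-1.18477837e-03, -1.46406199e-04, -9.99999287e-01]]), 'ft_force': array([-0.09540461,  0.14687793,  0.36029181]), 'wrist_torque': array([-0.01904453, -0.05488056, -0.03181979]), 'finger_gap': 0.08554511615985526}
0.008
scene [[576.38156178   0.         325.98221202]
 [  0.         576.38156178 230.10469219]
 [  0.           0.           1.        ]] -0.009734684998107864 (array([ 1.2803717 , -0.26149557,  0.97791059]), array([[-0.59989514,  0.22393552, -0.76836266]]))
top [[439.1618193    0.         319.49274068]
 [  0.         439.1618193  233.89440209]
 [  0.           0.           1.        ]] -0.0043153280284062775 (array([0.4538151 , 0.02342487, 1.00829373]), array([[ 0.11333751,  0.03390999, -0.9930757 ]]))
wrist [[332.17241978   0.         319.2565085 ]
 [  0.         332.17241978 242.94433118]
 [  0.           0.           1.        ]] -0.008890735538394154 (array([ 0.21113034, -0.54072991,  0.3742561 ]), array([[-0.27371427, -0.06962104, -0.95933153]]))
```

View pics/top0.png

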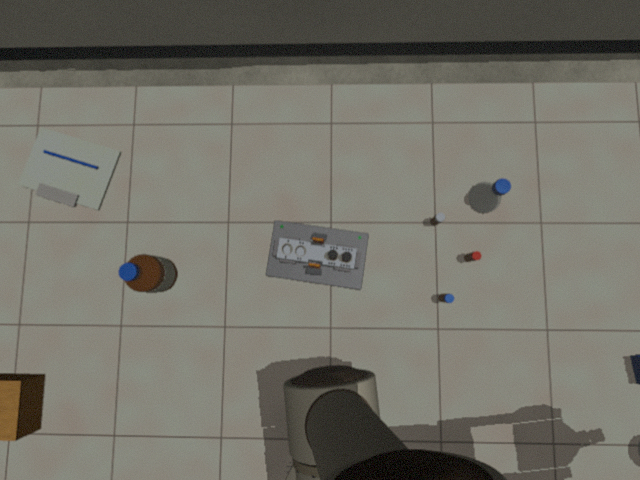

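View pics/scene0.png

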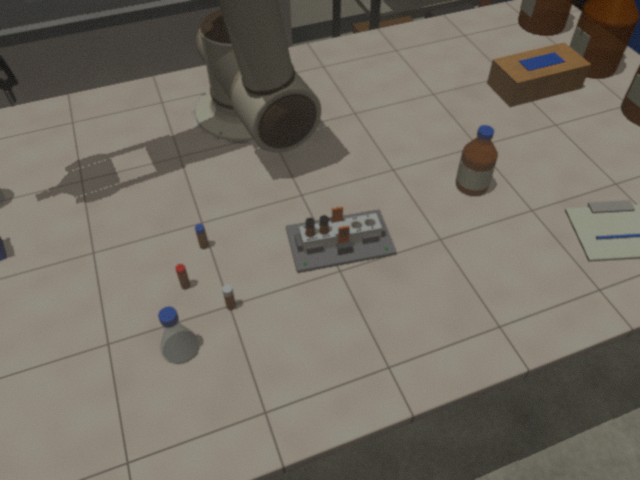

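The top view shows the dock at about (318,255). Its empty pockets are on the left at (287,250) and (300,252), with the black caps on the right. The vial caps are blue at (449,298), red at (476,256) and white at (440,217). The scene view agrees. Next I'll compute positions.

Run:
```python
from h import *
for f,win in(('top0',(420,200,500,310)),('scene0',(160,215,245,320))):
    m=load(f);h=cv2.cvtColor(m['p'],cv2.COLOR_RGB2HSV).astype(int);x0,y0,x1,y1=win
    for nm,mask in(('blue',(abs(h[...,0]-112)<12)&(h[...,1]>110)),('red',((h[...,0]<6)|(h[...,0]>172))&(h[...,1]>150)),('white',(h[...,1]<30)&(h[...,2]>150))):
        w=np.zeros(mask.shape,bool);w[y0:y1,x0:x1]=mask[y0:y1,x0:x1]
        for c,s in blobs(w,12): print(f,nm,c,s,onz(m,c,.058).round(4),onz(m,c,.064).round(4))
m=load('top0');h=cv2.cvtColor(m['p'],cv2.COLOR_RGB2HSV).astype(int)
w=(h[...,0]>3)&(h[...,0]<20)&(h[...,1]>130)
w[:, :250]=0;w[:,380:]=0;w[:200]=0;w[300:]=0
for c,s in blobs(w,10): print('orange',c,s,onz(m,c,.078).round(4))
crop=m['p'][205:305,250:390,::-1];cv2.imwrite('pics/c1.png',cv2.resize(crop,None,fx=5,fy=5,interpolation=cv2.INTER_CUBIC))
```

```text
top0 blue [448.5, 297.8] [444, 294, 10, 9, 62] [[ 0.4394 -0.2178  0.058 ]] [[ 0.4395 -0.2163  0.064 ]]
top0 red [475.8, 255.3] [472, 252, 9, 8, 52] [[ 0.53   -0.2786  0.058 ]] [[ 0.5295 -0.2767  0.064 ]]
scene0 blue [198.8, 227.2] [196, 225, 7, 6, 34] [[ 0.4356 -0.2198  0.058 ]] [[ 0.4412 -0.2201  0.064 ]]
scene0 blue [167.4, 313.7] [160, 307, 16, 13, 171] [[ 0.6258 -0.3243  0.058 ]] [[ 0.63   -0.3239  0.064 ]]
scene0 red [179.9, 267.7] [177, 265, 7, 7, 41] [[ 0.5274 -0.2797  0.058 ]] [[ 0.5323 -0.2796  0.064 ]]
orange [317.7, 239.2] [312, 237, 12, 5, 35] [[0.5617 0.0601 0.078 ]]
orange [314.1, 264.9] [309, 263, 11, 5, 35] [[0.5069 0.0674 0.078 ]]
```

View pics/c1.png

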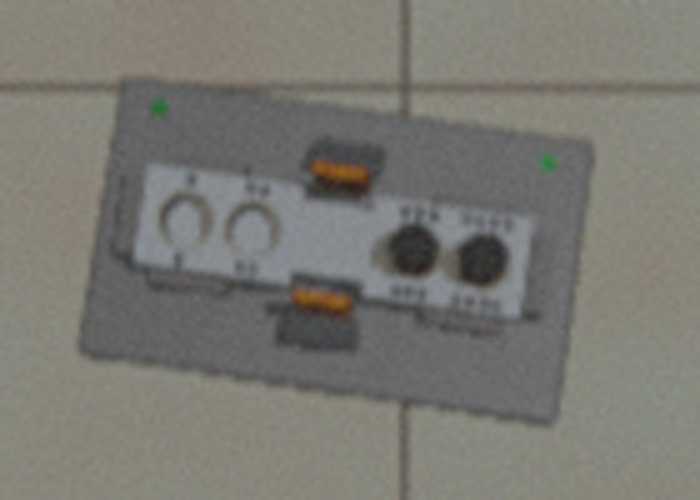

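The crop confirms that the one-dot and two-dot pockets are at the left (+y) end. The cassette's x axis sits at about -7.6°. I'll move above the blue vial with the jaws lined up to the cassette's x.

>>> {"op": "drive_tool", "data": {
  "increments": [
    [-1, 30, 34, 0, 0, 0, 1.19],
    [-1, 30, 34, 0, 0, 0, 1.19],
    [-1, 30, 34, 0, 0, 0, 1.19],
    [-1, 30, 34, 0, 0, 0, 1.19],
    [-1, 30, 34, 0, 0, 0, 1.19],
    [-1, 30, 34, 0, 0, 0, 1.19],
    [-1, 30, 34, 0, 0, 0, 1.19],
    [-1, 30, 34, 0, 0, 0, 1.19],
    [-1, 30, 34, 0, 0, 0, 1.19],
    [-1, 30, 34, 0, 0, 0, 1.19],
    [-1, 30, 34, 0, 0, 0, 1.19],
    [-1, 30, 34, 0, 0, 0, 1.19],
    [-1, 30, 34, 0, 0, 0, 1.19],
    [-1, 30, 34, 0, 0, 0, 1.19]
  ]
}}

```text
time: 1.55
tcp_pos: [0.4387, -0.2188, 0.2393]
tcp_rot: [[0.991, -0.137, -0.0], [-0.137, -0.991, -0.0], [-0.0, 0.0, -1.0]]
ft_force: [0.7, -0.7, -0.9]
finger_gap: 0.0856
```

Run:
```python
from h import *
s=sense();print(s['time'],s['tcp_pos'],s['tcp_rot'][:,0],s['joints'])
snap('wrist','w1')
```

```text
1.55 [ 0.43873577 -0.21877669  0.23927963] [ 9.90512026e-01 -1.37426009e-01 -1.38687665e-04] [-3.55106767e+01 -1.57329834e+00  9.31526814e+01 -8.03941744e-03
  8.84253811e+01 -2.76115280e+01]
```

View pics/w1.png

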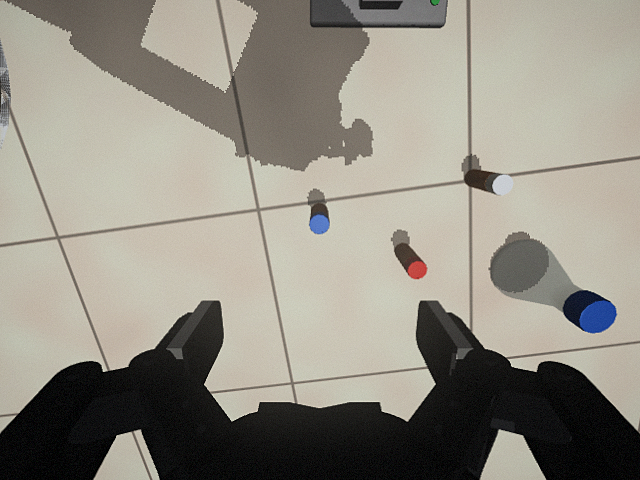

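The wrist view shows blue's cap top at (319,224), red's at (417,270), white's at (502,184) and the flask at (590,312). I'll refine these.

Run:
```python
from h import *
m=load('w1');h=cv2.cvtColor(m['p'],cv2.COLOR_RGB2HSV).astype(int)
for nm,mask,(x0,y0,x1,y1) in(('blue',(abs(h[...,0]-110)<14)&(h[...,1]>90)&(h[...,2]>150),(290,190,350,250)),('red',((h[...,0]<8)|(h[...,0]>170))&(h[...,1]>150)&(h[...,2]>150),(390,240,440,290)),('white',(h[...,1]<40)&(h[...,2]>190),(485,165,520,200))):
    w=np.zeros(mask.shape,bool);w[y0:y1,x0:x1]=mask[y0:y1,x0:x1]
    for c,s in blobs(w,40):
        z=m['d'][int(c[1]),int(c[0])];cc,d=ray(m,c)
        print(nm,c,s,onz(m,c,.064).round(4),(cc+d*z).round(4))
```

```text
blue [319.0, 223.9] [309, 215, 20, 19, 292] [[ 0.4381 -0.2208  0.064 ]] [[ 0.4381 -0.2206  0.065 ]]
red [416.8, 269.6] [408, 261, 19, 18, 250] [[ 0.5288 -0.2809  0.064 ]] [[ 0.5284 -0.2802  0.0657]]
white [502.8, 168.1] [485, 165, 35, 8, 251] [[ 0.6124 -0.1918  0.064 ]] [[ 0.6452 -0.201   0.0017]]
white [505.1, 188.4] [485, 175, 35, 25, 662] [[ 0.6149 -0.2109  0.064 ]] [[ 0.6148 -0.2108  0.0643]]
```

>>> {"op": "drive_tool", "data": {
  "increments": [
    [-1, 0, -0.1, -5, 0, 0, 0],
    [-1, 0, -0.1, -10, 0, 0, 0],
    [-1, 0, -0.1, -13, 0, 0, 0],
    [-1, 0, -0.1, -16, 0, 0, 0],
    [-1, 0, -0.1, -18, 0, 0, 0],
    [-1, 0, -0.1, -19.9, 0, 0, 0],
    [-1, 0, -0.1, -19.9, 0, 0, 0],
    [-1, 0, -0.1, -19.9, 0, 0, 0]
  ]
}}

```text
time: 2.4
tcp_pos: [0.4393, -0.2192, 0.0408]
tcp_rot: [[0.991, -0.136, -0.0], [-0.136, -0.991, 0.0], [-0.0, -0.0, -1.0]]
ft_force: [-0.3, -0.6, 0.5]
finger_gap: 0.0855
```

>>> {"op": "drive_tool", "data": {
  "increments": [
    [-1, -0.1, -0.15, -0.1, 0, 0, 0],
    [1, -0.1, -0.15, -0.1, 0, 0, 0],
    [1, -0.1, -0.15, -0.1, 0, 0, 0],
    [1, -0.1, -0.15, -0.1, 0, 0, 0],
    [1, -0.1, -0.15, -0.1, 0, 0, 0],
    [1, -0.1, -0.15, -0.1, 0, 0, 0],
    [1, -0.1, -0.15, -0.1, 0, 0, 0],
    [1, -0.1, -0.15, -0.1, 0, 0, 0],
    [1, -0.1, -0.15, -0.1, 0, 0, 0],
    [1, -0.1, -0.15, -0.1, 0, 0, 0],
    [1, -0.1, -0.15, -0.1, 0, 0, 0],
    [1, -0.1, -0.15, -0.1, 0, 0, 0]
  ]
}}

```text
time: 3.6
tcp_pos: [0.4384, -0.2204, 0.0395]
tcp_rot: [[0.991, -0.136, 0.0], [-0.136, -0.991, -0.0], [0.0, 0.0, -1.0]]
ft_force: [-1.1, 0.8, 5.0]
finger_gap: 0.0184
```

>>> {"op": "drive_tool", "data": {
  "increments": [
    [1, 0, 0, 5, 0, 0, 0],
    [1, 0, 0, 10, 0, 0, 0],
    [1, 0, 0, 15, 0, 0, 0],
    [1, 2, 5, 20, 0, 0, 0],
    [1, 9.6, 25, 20, 0, 0, 0],
    [1, 9.6, 25, 20, 0, 0, 0],
    [1, 9.6, 25, 20, 0, 0, 0],
    [1, 9.6, 25, 20, 0, 0, 0],
    [1, 9.6, 25, 20, 0, 0, 0],
    [1, 9.6, 25, 20, 0, 0, 0],
    [1, 9.6, 25, 20, 0, 0, 0],
    [1, 9.6, 25, 20, 0, 0, 0]
  ]
}}

```text
time: 4.8
tcp_pos: [0.5341, 0.0289, 0.2391]
tcp_rot: [[0.991, -0.136, -0.0], [-0.136, -0.991, -0.0], [-0.0, 0.0, -1.0]]
ft_force: [0.6, -0.1, 0.2]
finger_gap: 0.0187
```

Run:
```python
from h import *
s=sense();print(s['time'],s['tcp_pos'],s['tcp_rot'][:,0],s['finger_gap'])
snap('wrist','w2')
m=load('w2');h=cv2.cvtColor(m['p'],cv2.COLOR_RGB2HSV).astype(int)
for nm,w in(('orange',(h[...,0]>5)&(h[...,0]<22)&(h[...,1]>150)&(h[...,2]>100)),('green',(abs(h[...,0]-60)<15)&(h[...,1]>120))):
    for c,s in blobs(w,25): print(nm,c,s)
```

```text
4.8 [0.53409758 0.02893413 0.23905403] [ 9.90684215e-01 -1.36178479e-01 -4.57150369e-04] 0.018693252522596165
orange [283.3, 190.1] [281, 177, 6, 27, 126]
orange [345.7, 191.0] [343, 177, 6, 27, 124]
green [367.4, 90.9] [364, 87, 8, 9, 45]
```

View pics/w2.png

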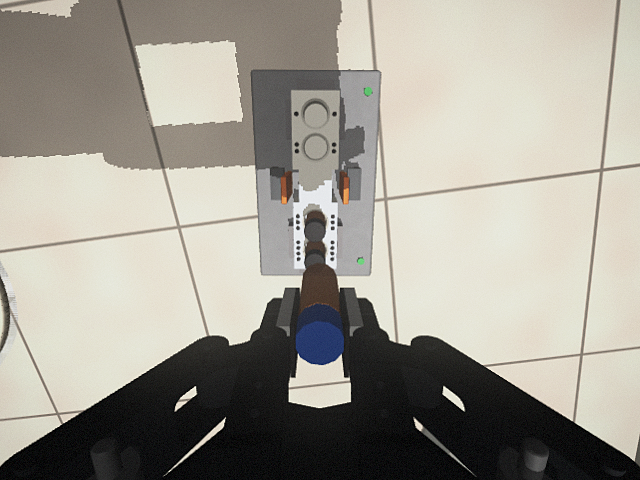

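The wrist view shows the mouths of pockets 1 and 2 at about (316,113) and (316,147). The orange catches are at (284,188) and (346,188), and the vial is held upright. Next I'll fit the circles and dots.

Run:
```python
from h import *
m=load('w2');g=cv2.cvtColor(m['p'],cv2.COLOR_RGB2GRAY)
sub=g[86:166,288:346];big=cv2.resize(sub,None,fx=8,fy=8,interpolation=cv2.INTER_CUBIC)
C=cv2.HoughCircles(cv2.GaussianBlur(big,(0,0),4),cv2.HOUGH_GRADIENT,1,150,param1=60,param2=20,minRadius=70,maxRadius=130)
for c in C[0]:
    uv=[288+(c[0]+.5)/8-.5,86+(c[1]+.5)/8-.5];print('circ',uv,c[2]/8,onz(m,uv,.048).round(4))
R=m['p'][...].astype(int)
dots={}
for c,s in blobs((g<90)[86:166,288:346],3):
    if s[4]<40: uv=[c[0]+288,c[1]+86];print('dot',np.round(uv,1),s,onz(m,uv,.048).round(4))
# cassette outline (light part), edge columns per row
for r in (95,100,122,128,133,136):
    row=g[r,280:355].astype(float);dg=np.diff(cv2.GaussianBlur(row[None],(0,0),.8)[0]);a=280+np.argmax(dg[:25])+.5;b=280+45+np.argmin(dg[45:])+.5
    print(r,a,b,onz(m,[[a,r],[b,r]],.048)[:,:2].round(4).tolist())
cv2.imwrite('pics/c2.png',cv2.resize(m['p'][60:290,240:400,::-1],None,fx=3.4,fy=2.6))
```

```text
circ [np.float32(315.375), np.float32(113.875)] 10.65 [[0.5437 0.1266 0.048 ]]
dot [295.9 113.5] [6, 26, 5, 4, 15] [[0.526  0.1293 0.048 ]]
dot [334.1 113.5] [44, 26, 5, 4, 15] [[0.5608 0.1245 0.048 ]]
dot [289.2 147.2] [0, 55, 3, 14, 29] [[0.5151 0.1007 0.048 ]]
dot [339.2 150.1] [51, 55, 3, 21, 25] [[0.5616 0.0917 0.048 ]]
dot [296.5 144.1] [7, 56, 4, 5, 15] [[0.5224 0.1026 0.048 ]]
dot [333.5 144.3] [44, 57, 4, 4, 14] [[0.5569 0.0976 0.048 ]]
dot [296.5 150.7] [7, 63, 4, 4, 14] [[0.5214 0.0966 0.048 ]]
dot [333.4 150.6] [44, 63, 4, 4, 13] [[0.5561 0.0919 0.048 ]]
dot [289.6 160.2] [0, 70, 4, 10, 17] [[0.5135 0.0889 0.048 ]]
dot [339.7 163.9] [51, 77, 3, 3, 7] [[0.5605 0.0789 0.048 ]]
95 290.5 338.5 [[0.5236, 0.1455], [0.5667, 0.1396]]
100 290.5 339.5 [[0.5229, 0.1414], [0.5671, 0.1353]]
122 291.5 338.5 [[0.5208, 0.1226], [0.5639, 0.1167]]
128 291.5 338.5 [[0.52, 0.1174], [0.5633, 0.1114]]
133 291.5 338.5 [[0.5193, 0.113], [0.5628, 0.107]]
136 291.5 338.5 [[0.5188, 0.1104], [0.5625, 0.1044]]
```

Run:
```python
from h import *
m=load('w2');h=cv2.cvtColor(m['p'],cv2.COLOR_RGB2HSV).astype(int)
w=(abs(h[...,0]-112)<15)&(h[...,1]>120)&(h[...,2]>105)
w[:295]=0
for c,s in blobs(w,100): print(c,s,onz(m,c,.2635), m['d'][int(c[1]),int(c[0])])
v=np.argwhere(w)[:,::-1];e=cv2.minEnclosingCircle(v.astype(np.float32));print(e,onz(m,e[0],.2635), 'tcp',[.5341,.0289])
```

```text
[319.0, 340.8] [296, 322, 48, 41, 1151] [[0.53400039 0.02914366 0.2635    ]] 0.12641096
((319.1656494140625, 342.7379455566406), 24.125783920288086) [[0.53394665 0.02828526 0.2635    ]] tcp [0.5341, 0.0289]
```

>>> {"op": "drive_tool", "data": {
  "increments": [
    [1, 0.9, 9.8, 0, 0, 0, 0],
    [1, 0.9, 9.8, 0, 0, 0, 0],
    [1, 0.9, 9.8, -4, 0, 0, 0],
    [1, 0.9, 9.8, -8, 0, 0, 0],
    [1, 0.9, 9.8, -12, 0, 0, 0],
    [1, 0.9, 9.8, -13, 0, 0, 0],
    [1, 0.9, 9.8, -13, 0, 0, 0],
    [1, 0.9, 9.8, -13, 0, 0, 0]
  ]
}}

```text
time: 5.65
tcp_pos: [0.5443, 0.1272, 0.1113]
tcp_rot: [[0.991, -0.136, 0.002], [-0.136, -0.991, 0.0], [0.002, -0.001, -1.0]]
ft_force: [-0.1, 1.3, -0.8]
finger_gap: 0.0184
```

Run:
```python
from h import *
s=sense();print(s['time'],s['tcp_pos'],s['tcp_rot'][:,0],s['finger_gap'])
snap('wrist','w3');snap('scene','s3')
m=load('s3');a=m['p'][170:280,270:410,::-1]
a=cv2.resize(a,(610,480),interpolation=cv2.INTER_CUBIC)
b=load('w3')['p'][60:460,200:440,::-1]
b=cv2.resize(b,(288,480))
cv2.imwrite('pics/c3.png',cv2.resize(np.hstack([a,b]),(800,428)))
```

```text
5.65 [0.54428661 0.12722525 0.11130645] [ 0.99064891 -0.1364195   0.00211257] 0.018430826165609714
```

View pics/c3.png

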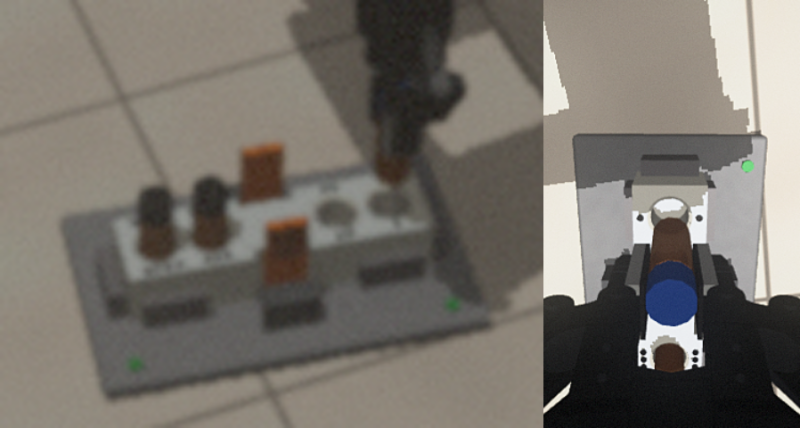

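The one-dot pocket lies directly under the held vial. Its two dots are near w3 pixels (292,263) and (346,263), so I'll measure them up close.

Run:
```python
from h import *
m=load('w3');g=cv2.cvtColor(m['p'],cv2.COLOR_RGB2GRAY);P=[]
for u,v in((292,263),(346,263)):
    sub=255.-g[v-7:v+8,u-7:u+8];b=np.clip(sub-np.median(sub)-40,0,None)
    n,l,s,c=cv2.connectedComponentsWithStats((b>0).astype(np.uint8))
    for i in range(1,n):
        uv=c[i]+[u-7,v-7];print(uv,s[i],onz(m,uv,.048).round(4))
h=cv2.cvtColor(m['p'],cv2.COLOR_RGB2HSV).astype(int)
w=(abs(h[...,0]-112)<15)&(h[...,1]>120)&(h[...,2]>105);w[:295]=0
e=cv2.minEnclosingCircle(np.argwhere(w)[:,::-1].astype(np.float32));print(e,onz(m,e[0],.111+.0245))
```

```text
[291.26027397 260.16438356] [ 0  0 15 11 73] [[0.527 0.131 0.048]]
[353. 263.] [14  0  1 15 15] [[0.5656 0.1237 0.048 ]]
[345.22857143 263.37142857] [ 3  5  7  6 35] [[0.5607 0.1242 0.048 ]]
((319.41558837890625, 341.8052062988281), 24.384517669677734) [[0.5442304  0.12680268 0.1355    ]]
```

>>> {"op": "drive_tool", "data": {
  "increments": [
    [1, -0.1, -0.05, -1, 0, 0, 0],
    [1, -0.1, -0.05, -2, 0, 0, 0],
    [1, -0.1, -0.05, -2.6, 0, 0, 0],
    [1, -0.1, -0.05, -3.0, 0, 0, 0],
    [1, -0.1, -0.05, -3.4, 0, 0, 0],
    [1, -0.1, -0.05, -3.4, 0, 0, 0]
  ]
}}

```text
time: 6.35
tcp_pos: [0.5421, 0.1272, 0.0747]
tcp_rot: [[0.991, -0.135, -0.001], [-0.135, -0.991, -0.0], [-0.001, 0.0, -1.0]]
ft_force: [-0.4, -0.3, -1.1]
finger_gap: 0.0186
```

>>> {"op": "drive_tool", "data": {
  "increments": [
    [1, 0.1, -0.05, -0.4, 0, 0, 0],
    [1, 0.1, -0.05, -0.8, 0, 0, 0],
    [1, 0.1, -0.05, -1.1, 0, 0, 0],
    [1, 0.1, -0.05, -1.3, 0, 0, 0],
    [1, 0.1, -0.05, -1.3, 0, 0, 0],
    [1, 0.1, -0.05, -1.3, 0, 0, 0]
  ]
}}

```text
time: 6.95
tcp_pos: [0.5434, 0.1267, 0.0623]
tcp_rot: [[0.991, -0.136, -0.0], [-0.136, -0.991, 0.0], [-0.0, 0.0, -1.0]]
ft_force: [0.1, 0.3, -0.3]
finger_gap: 0.0184
```

>>> {"op": "drive_tool", "data": {
  "increments": [
    [1, 0, 0, -0.1, 0, 0, 0],
    [0.3, 0, 0, -0.1, 0, 0, 0],
    [0, 0, 0, -0.1, 0, 0, 0],
    [-0.2, 0, 0, -0.1, 0, 0, 0],
    [-0.2, 0, 0, -0.1, 0, 0, 0],
    [-0.2, 0, 0, -0.1, 0, 0, 0],
    [-0.2, 0, 0, 0, 0, 0, 0],
    [-0.2, 0, 0, 0, 0, 0, 0]
  ]
}}

```text
time: 7.75
tcp_pos: [0.5434, 0.1267, 0.0624]
tcp_rot: [[0.991, -0.136, 0.0], [-0.136, -0.991, 0.0], [0.0, -0.0, -1.0]]
ft_force: [-0.5, -0.4, -0.1]
finger_gap: 0.0513
```

>>> {"op": "drive_tool", "data": {
  "increments": [
    [-0.2, 0, 0, 2, 0, 0, 0],
    [-0.2, 0, 0, 6, 0, 0, 0],
    [-0.2, 0, 0, 11, 0, 0, 0],
    [-0.2, 0, 0, 16, 0, 0, 0],
    [-0.2, 0, -5, 18, 0, 0, 0],
    [-0.2, 0, -10, 18, 0, 0, 0],
    [-0.2, 0, -10, 18, 0, 0, 0],
    [-0.2, 0, -10, 18, 0, 0, 0]
  ]
}}

```text
time: 8.55
tcp_pos: [0.5433, 0.0256, 0.2423]
tcp_rot: [[0.99, -0.138, 0.0], [-0.138, -0.99, 0.0], [0.0, -0.0, -1.0]]
ft_force: [-0.0, -0.8, -0.0]
finger_gap: 0.0515
```

Run:
```python
from h import *
s=sense();print(s['time'],s['tcp_pos'],s['finger_gap'])
snap('wrist','w4')
cv2.imwrite('pics/c4.png',load('w4')['p'][60:360,160:480,::-1])
```

```text
8.55 [0.54333848 0.02559003 0.24234036] 0.05145697751874166
```

View pics/c4.png

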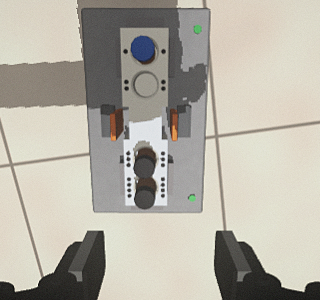

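The blue vial is seated in the one-dot pocket at crop (143,48). Now for red.

>>> {"op": "drive_tool", "data": {
  "increments": [
    [-0.2, -1.4, -30.6, 0, 0, 0, 0],
    [-0.2, -1.4, -30.6, 0, 0, 0, 0],
    [-0.2, -1.4, -30.6, 0, 0, 0, 0],
    [-0.2, -1.4, -30.6, 0, 0, 0, 0],
    [-0.2, -1.4, -30.6, 0, 0, 0, 0],
    [-0.2, -1.4, -30.6, 0, 0, 0, 0],
    [-0.2, -1.4, -30.6, 0, 0, 0, 0],
    [-0.2, -1.4, -30.6, 0, 0, 0, 0],
    [-0.2, -1.4, -30.6, -5, 0, 0, 0],
    [-0.2, -1.4, -30.6, -10, 0, 0, 0],
    [-0.2, -1.4, -30.6, -12, 0, 0, 0],
    [-0.2, -1.4, -30.6, -12, 0, 0, 0]
  ]
}}

```text
time: 9.8
tcp_pos: [0.5288, -0.2763, 0.1193]
tcp_rot: [[0.991, -0.133, -0.004], [-0.133, -0.991, 0.003], [-0.005, -0.003, -1.0]]
ft_force: [-0.2, 0.3, -0.5]
finger_gap: 0.0517
```

Run:
```python
from h import *
m=load('w4');
d=m['d'];c,r=ray(m,[[303,108]]);print('blue cap top z',(c+r*d[108,303]).round(4))
s=sense();print(s['time'],s['tcp_pos'],s['finger_gap'])
snap('wrist','w5');m=load('w5')
h=cv2.cvtColor(m['p'],cv2.COLOR_RGB2HSV).astype(int)
w=((h[...,0]<8)|(h[...,0]>170))&(h[...,1]>150)&(h[...,2]>150)
for c,s in blobs(w,60): print(c,s,onz(m,c,.064).round(4))
```

```text
blue cap top z [[0.5439 0.1264 0.0865]]
9.8 [ 0.52876729 -0.27630332  0.11925524] 0.05169403775242164
[322.2, 275.3] [306, 261, 31, 28, 610] [[ 0.5296 -0.282   0.064 ]]
```

>>> {"op": "drive_tool", "data": {
  "increments": [
    [-0.2, 0.1, -0.1, 0, 0, 0, 0],
    [-0.2, 0.1, -0.1, -3, 0, 0, 0],
    [-0.2, 0.1, -0.1, -6, 0, 0, 0],
    [-0.2, 0.1, -0.1, -8.2, 0, 0, 0],
    [-0.2, 0.1, -0.1, -8.2, 0, 0, 0],
    [-0.2, 0.1, -0.1, -8.2, 0, 0, 0]
  ]
}}

```text
time: 10.45
tcp_pos: [0.5313, -0.2806, 0.0422]
tcp_rot: [[0.991, -0.135, 0.002], [-0.135, -0.991, -0.001], [0.002, 0.001, -1.0]]
ft_force: [-0.4, 0.4, 0.4]
finger_gap: 0.051
```

>>> {"op": "drive_tool", "data": {
  "increments": [
    [-0.2, -0.1, -0.05, -0.2, 0, 0, 0],
    [-0.2, -0.1, -0.05, -0.2, 0, 0, 0],
    [1, -0.1, -0.05, -0.2, 0, 0, 0],
    [1, -0.1, -0.05, -0.2, 0, 0, 0],
    [1, -0.1, -0.05, -0.2, 0, 0, 0],
    [1, -0.1, -0.05, -0.2, 0, 0, 0],
    [1, -0.1, -0.05, -0.2, 0, 0, 0],
    [1, -0.1, -0.05, -0.2, 0, 0, 0],
    [1, -0.1, -0.05, -0.2, 0, 0, 0],
    [1, -0.1, -0.05, -0.2, 0, 0, 0]
  ]
}}

```text
time: 11.45
tcp_pos: [0.5295, -0.281, 0.0388]
tcp_rot: [[0.991, -0.136, 0.0], [-0.136, -0.991, -0.0], [0.0, 0.0, -1.0]]
ft_force: [-1.2, 1.1, 5.6]
finger_gap: 0.0184
```

>>> {"op": "drive_tool", "data": {
  "increments": [
    [1, 0, 0, 5, 0, 0, 0],
    [1, 0, 0, 10, 0, 0, 0],
    [1, 0, 0, 15, 0, 0, 0],
    [1, 1, 37.8, 18, 0, 0, 0],
    [1, 1, 37.8, 18, 0, 0, 0],
    [1, 1, 37.8, 18, 0, 0, 0],
    [1, 1, 37.8, 18, 0, 0, 0],
    [1, 1, 37.8, 18, 0, 0, 0],
    [1, 1, 37.8, 18, 0, 0, 0],
    [1, 1, 37.8, 18, 0, 0, 0],
    [1, 1, 37.8, 18, 0, 0, 0],
    [1, 1, 37.8, 18, 0, 0, 0],
    [1, 1, 37.8, 18, 0, 0, 0],
    [1, 1, 37.8, 13, 0, 0, 0],
    [1, 1, 37.8, 9, 0, 0, 0],
    [1, 1, 37.8, 7.3, 0, 0, 0],
    [1, 1, 37.8, 7.3, 0, 0, 0],
    [1, 1, 37.8, 7.3, 0, 0, 0]
  ]
}}

```text
time: 13.25
tcp_pos: [0.5397, 0.0963, 0.112]
tcp_rot: [[0.991, -0.137, 0.0], [-0.137, -0.991, -0.0], [0.0, 0.0, -1.0]]
ft_force: [0.1, -0.1, 0.1]
finger_gap: 0.0185
```

Run:
```python
from h import *
s=sense();print(s['time'],s['tcp_pos'],s['finger_gap'])
snap('wrist','w6');m=load('w6')
h=cv2.cvtColor(m['p'],cv2.COLOR_RGB2HSV).astype(int)
w=((h[...,0]<8)|(h[...,0]>170))&(h[...,1]>150)&(h[...,2]>110);w[:295]=0
e=cv2.minEnclosingCircle(np.argwhere(w)[:,::-1].astype(np.float32));print(e,onz(m,e[0],s['tcp_pos'][2]+.0252))
g=cv2.cvtColor(m['p'],cv2.COLOR_RGB2GRAY)
pr=proj(m,[[.5224,.1026,.048],[.5569,.0976,.048],[.5214,.0966,.048],[.5561,.0919,.048]]);print(pr.round(1).tolist())
b=cv2.connectedComponentsWithStats((g<95).astype(np.uint8))
for i in range(1,b[0]):
    if 8<b[2][i,4]<80 and np.hypot(*(pr-b[3][i]).T).min()<15: print(b[3][i],b[2][i,4],onz(m,b[3][i],.048).round(4))
cv2.imwrite('pics/c6.png',m['p'][100:400,160:480,::-1])
```

```text
13.25 [0.53971819 0.09630088 0.11202535] 0.018498969896081713
((318.858642578125, 333.761962890625), 30.85548973083496) [[0.54006462 0.10003037 0.13722535]]
[[290.9, 256.0], [345.8, 256.4], [290.9, 265.0], [345.5, 264.9]]
[290.46666667 256.36666667] 30 [[0.5221 0.1024 0.048 ]]
[346.04 256.6 ] 25 [[0.5571 0.0974 0.048 ]]
[290.96 265.4 ] 25 [[0.5214 0.0963 0.048 ]]
[345.95833333 265.70833333] 24 [[0.5563 0.0913 0.048 ]]
[354.  270.5] 10 [[0.5611 0.0873 0.048 ]]
```

View pics/c6.png

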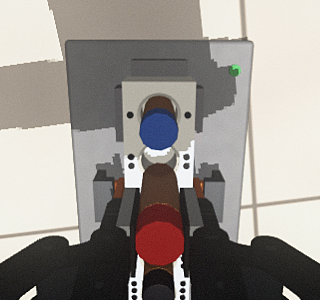

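The red vial hangs over the two-dot pocket, with its cap near crop (159,235). The cap fit looks contaminated by the brown glass, so I'll refine it.

Run:
```python
from h import *
for f,hue in(('w3',112),('w6',0)):
    m=load(f);h=cv2.cvtColor(m['p'],cv2.COLOR_RGB2HSV).astype(int)
    dh=np.minimum(abs(h[...,0]-hue),180-abs(h[...,0]-hue))
    w=(dh<9)&(h[...,1]>150);w[:280]=0
    print(f,[tuple(h[y,319]) for y in range(285,372,6)])
    print([round(float(m['d'][y,319]),4) for y in range(285,372,6)])
```

```text
w3 [(np.int64(10), np.int64(101), np.int64(78)), (np.int64(12), np.int64(100), np.int64(79)), (np.int64(8), np.int64(96), np.int64(69)), (np.int64(173), np.int64(47), np.int64(65)), (np.int64(108), np.int64(141), np.int64(74)), (np.int64(116), np.int64(124), np.int64(74)), (np.int64(113), np.int64(152), np.int64(104)), (np.int64(111), np.int64(169), np.int64(121)), (np.int64(111), np.int64(169), np.int64(119)), (np.int64(112), np.int64(180), np.int64(116)), (np.int64(112), np.int64(179), np.int64(114)), (np.int64(111), np.int64(169), np.int64(113)), (np.int64(113), np.int64(167), np.int64(122)), (np.int64(113), np.int64(189), np.int64(108)), (np.int64(110), np.int64(6), np.int64(241))]
[0.1556, 0.1484, 0.1429, 0.1371, 0.1336, 0.1275, 0.124, 0.125, 0.125, 0.1254, 0.1281, 0.1278, 0.1288, 0.1299, 0.2326]
w6 [(np.int64(10), np.int64(114), np.int64(85)), (np.int64(11), np.int64(106), np.int64(82)), (np.int64(11), np.int64(109), np.int64(84)), (np.int64(7), np.int64(148), np.int64(107)), (np.int64(1), np.int64(155), np.int64(89)), (np.int64(1), np.int64(165), np.int64(93)), (np.int64(1), np.int64(190), np.int64(117)), (np.int64(0), np.int64(194), np.int64(147)), (np.int64(1), np.int64(206), np.int64(141)), (np.int64(1), np.int64(195), np.int64(145)), (np.int64(179), np.int64(202), np.int64(140)), (np.int64(1), np.int64(206), np.int64(141)), (np.int64(1), np.int64(197), np.int64(144)), (np.int64(1), np.int64(196), np.int64(147)), (np.int64(6), np.int64(55), np.int64(23))]
[0.154, 0.1487, 0.1423, 0.1373, 0.1323, 0.1284, 0.1228, 0.1233, 0.1256, 0.1251, 0.1272, 0.1274, 0.1277, 0.1294, 0.2053]
```

The cap's top disc spans rows 319–366, the same as blue did, so red sits centred at the TCP. Lowering now.

>>> {"op": "drive_tool", "data": {
  "increments": [
    [1, -0.05, 0.1, -1, 0, 0, 0],
    [1, -0.05, 0.1, -2, 0, 0, 0],
    [1, -0.05, 0.1, -2.6, 0, 0, 0],
    [1, -0.05, 0.1, -3.0, 0, 0, 0],
    [1, -0.05, 0.1, -3.6, 0, 0, 0],
    [1, -0.05, 0.1, -3.6, 0, 0, 0]
  ]
}}

```text
time: 13.9
tcp_pos: [0.5385, 0.0982, 0.0745]
tcp_rot: [[0.991, -0.136, -0.001], [-0.136, -0.991, -0.0], [-0.001, 0.0, -1.0]]
ft_force: [0.3, 0.1, 0.8]
finger_gap: 0.0185
```

>>> {"op": "drive_tool", "data": {
  "increments": [
    [1, 0.05, -0.1, -0.4, 0, 0, 0],
    [1, 0.05, -0.1, -0.8, 0, 0, 0],
    [1, 0.05, -0.1, -1.1, 0, 0, 0],
    [1, 0.05, -0.1, -1.3, 0, 0, 0],
    [1, 0.05, -0.1, -1.3, 0, 0, 0],
    [1, 0.05, -0.1, -1.3, 0, 0, 0]
  ]
}}

```text
time: 14.5
tcp_pos: [0.5394, 0.0972, 0.0623]
tcp_rot: [[0.991, -0.136, -0.0], [-0.136, -0.991, -0.0], [-0.0, 0.0, -1.0]]
ft_force: [0.8, -0.3, 0.0]
finger_gap: 0.0184
```

>>> {"op": "drive_tool", "data": {
  "increments": [
    [1, 0, 0, -0.1, 0, 0, 0],
    [0.3, 0, 0, -0.1, 0, 0, 0],
    [0, 0, 0, -0.1, 0, 0, 0],
    [-0.2, 0, 0, -0.1, 0, 0, 0],
    [-0.2, 0, 0, -0.1, 0, 0, 0],
    [-0.2, 0, 0, -0.1, 0, 0, 0],
    [-0.2, 0, 0, 0, 0, 0, 0],
    [-0.2, 0, 0, 0, 0, 0, 0]
  ]
}}

```text
time: 15.3
tcp_pos: [0.5394, 0.0972, 0.0624]
tcp_rot: [[0.991, -0.136, 0.0], [-0.136, -0.991, 0.0], [0.0, -0.0, -1.0]]
ft_force: [0.9, 0.6, 0.2]
finger_gap: 0.0516
```

>>> {"op": "drive_tool", "data": {
  "increments": [
    [-0.2, 0, 0, 2, 0, 0, 0],
    [-0.2, 0, 0, 6, 0, 0, 0],
    [-0.6, 0, 0, 11, 0, 0, 0],
    [-1, 0, 0, 16, 0, 0, 0],
    [-1, 0, -6, 18, 0, 0, 0],
    [-1, 0, -6, 18, 0, 0, 0],
    [-1, 0, -6, 18, 0, 0, 0],
    [-1, 0, -6, 18, 0, 0, 0]
  ]
}}

```text
time: 16.1
tcp_pos: [0.5391, 0.0374, 0.2416]
tcp_rot: [[0.991, -0.136, -0.001], [-0.136, -0.991, 0.0], [-0.001, -0.0, -1.0]]
ft_force: [0.6, -0.0, -0.5]
finger_gap: 0.0855
```

Run:
```python
from h import *
s=sense();print(s['time'],s['tcp_pos'],s['finger_gap'])
snap('wrist','w7');m=load('w7')
h=cv2.cvtColor(m['p'],cv2.COLOR_RGB2HSV).astype(int)
for nm,w in(('orange',(h[...,0]>5)&(h[...,0]<22)&(h[...,1]>150)&(h[...,2]>100)),('red',((h[...,0]<8)|(h[...,0]>170))&(h[...,1]>150)&(h[...,2]>120))):
    for c,s in blobs(w,40):
        if c[1]<320:
            cc,r=ray(m,c);print(nm,c,s,onz(m,c,.080 if nm=='orange' else .086).round(4),(cc+r*m['d'][int(c[1]),int(c[0])]).round(4))
cv2.imwrite('pics/c7.png',cv2.resize(m['p'][60:340,200:440,::-1],None,fx=2,fy=2))
```

```text
16.1 [0.53912689 0.03735334 0.24158796] 0.08551250557460074
orange [279.8, 200.2] [277, 187, 6, 26, 121] [[0.5069 0.0652 0.08  ]] [[0.507  0.0653 0.0808]]
orange [340.8, 199.3] [338, 187, 6, 26, 135] [[0.5614 0.0585 0.08  ]] [[0.5613 0.0587 0.0814]]
red [309.7, 157.7] [300, 148, 21, 22, 255] [[0.5391 0.0984 0.086 ]] [[0.5391 0.0985 0.0868]]
```

View pics/c7.png

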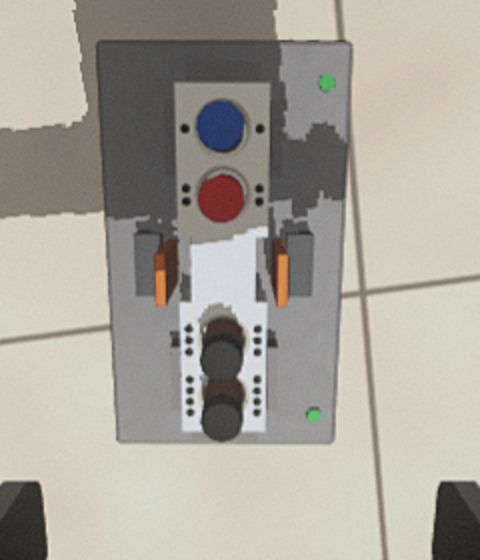

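All four vials sit in their pockets: blue at (220,126), red at (221,198), and both black. The catches are at (161,275) and (283,275), giving a mid-point of (0.5343, 0.0617). I'll descend over the catches.

>>> {"op": "drive_tool", "data": {
  "increments": [
    [-1, -0.5, 2.4, 0, 0, 0, 0],
    [-1, -0.5, 2.4, -5, 0, 0, 0],
    [-1, -0.5, 2.4, -10, 0, 0, 0],
    [-1, -0.5, 2.4, -13, 0, 0, 0],
    [-1, -0.5, 2.4, -15, 0, 0, 0],
    [-1, -0.5, 2.4, -17, 0, 0, 0],
    [-1, -0.5, 2.4, -18.7, 0, 0, 0],
    [-1, -0.5, 2.4, -18.7, 0, 0, 0],
    [-1, -0.5, 2.4, -18.7, 0, 0, 0]
  ]
}}

```text
time: 17.05
tcp_pos: [0.5341, 0.0618, 0.0552]
tcp_rot: [[0.991, -0.135, -0.001], [-0.135, -0.991, 0.0], [-0.001, -0.0, -1.0]]
ft_force: [-0.2, -0.3, 0.8]
finger_gap: 0.0858
```

Run:
```python
from h import *
s=sense();print(s['time'],s['tcp_pos'],s['ft_force'],s['finger_gap'])
snap('wrist','w8');snap('scene','s8')
a=cv2.resize(load('s8')['p'][150:280,270:410,::-1],(517,480),interpolation=cv2.INTER_CUBIC)
b=cv2.resize(load('w8')['p'][:,160:480,::-1],(280,480))
cv2.imwrite('pics/c8.png',np.hstack([a,b]))
```

```text
17.05 [0.53409878 0.0618331  0.05520348] [-0.20981636 -0.31148791  0.84137198] 0.08578049334908228
```

View pics/c8.png

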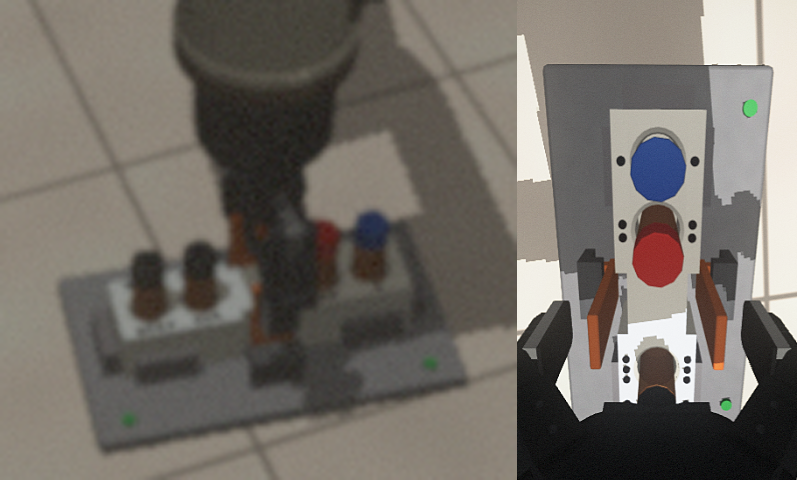

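The fingers straddle both orange catches with even clearance and nothing is touching. Pinching now.

>>> {"op": "drive_tool", "data": {
  "increments": [
    [-1, 0, 0, -0.1, 0, 0, 0],
    [-0.6, 0, 0, -0.1, 0, 0, 0],
    [-0.3, 0, 0, -0.1, 0, 0, 0],
    [0, 0, 0, -0.1, 0, 0, 0],
    [1, 0, 0, -0.1, 0, 0, 0],
    [1, 0, 0, -0.1, 0, 0, 0],
    [1, 0, 0, -0.1, 0, 0, 0],
    [1, 0, 0, -0.1, 0, 0, 0],
    [1, 0, 0, -0.1, 0, 0, 0],
    [1, 0, 0, -0.1, 0, 0, 0]
  ]
}}

```text
time: 18.15
tcp_pos: [0.5344, 0.0612, 0.0564]
tcp_rot: [[0.991, -0.136, 0.001], [-0.136, -0.991, 0.0], [0.001, -0.0, -1.0]]
ft_force: [-15.5, -0.5, 33.3]
finger_gap: 0.0421
```

Gap 42 mm with 33 N upward was not what I expected, so I'll look.

Run:
```python
from h import *
s=sense();print(s['time'],s['tcp_pos'],s['ft_force'],s['wrist_torque'],s['finger_gap'])
snap('wrist','w9');snap('scene','s9')
a=cv2.resize(load('s9')['p'][170:280,290:390,::-1],(436,480),interpolation=cv2.INTER_CUBIC)
b=cv2.resize(load('w9')['p'][160:480,200:440,::-1],(360,480))
cv2.imwrite('pics/c9.png',np.hstack([a,b]))
```

```text
18.15 [0.53439884 0.06119854 0.05635826] [-15.45552185  -0.46153398  33.2792898 ] [ 0.06417099  2.80942554 -0.07541591] 0.042062395237467846
```

View pics/c9.png

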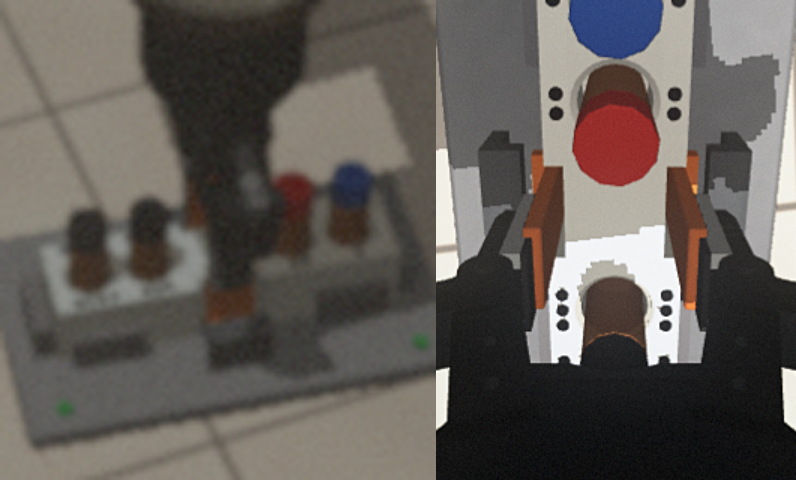

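The fingers grip both catches squarely. The upward force is preload from the pads swinging forward as they closed. I'll relieve it gently before lifting.

>>> {"op": "drive_tool", "data": {
  "increments": [
    [1, -0.05, 0, 0.1, 0, 0, 0],
    [1, -0.05, 0, 0.2, 0, 0, 0],
    [1, -0.05, 0, 0.2, 0, 0, 0],
    [1, -0.05, 0, 0.2, 0, 0, 0]
  ]
}}

```text
time: 18.65
tcp_pos: [0.5341, 0.0612, 0.057]
tcp_rot: [[0.991, -0.136, 0.001], [-0.136, -0.991, -0.0], [0.001, -0.0, -1.0]]
ft_force: [-3.2, 0.0, 11.2]
finger_gap: 0.0409
```

>>> {"op": "drive_tool", "data": {
  "increments": [
    [1, 0, 0, 0.1, 0, 0, 0],
    [1, 0, 0, 0.2, 0, 0, 0],
    [1, 0, 0, 0.3, 0, 0, 0],
    [1, 0, 0, 0.5, 0, 0, 0],
    [1, 0, 0, 0.7, 0, 0, 0],
    [1, 0, 0, 0.7, 0, 0, 0]
  ]
}}

```text
time: 19.25
tcp_pos: [0.534, 0.0612, 0.0636]
tcp_rot: [[0.991, -0.136, 0.0], [-0.136, -0.991, 0.0], [0.0, -0.0, -1.0]]
ft_force: [0.2, 0.2, -4.0]
finger_gap: 0.0404
```

The wrist now carries about 4 N, which matches the cassette's weight, and nothing is dragging. Lifting on.

>>> {"op": "drive_tool", "data": {
  "increments": [
    [1, 0, 0, 0.7, 0, 0, 0],
    [1, 0, 0, 1.5, 0, 0, 0],
    [1, 0, 0, 2.5, 0, 0, 0],
    [1, 0, 0, 3.5, 0, 0, 0],
    [1, 0, 0, 4.5, 0, 0, 0],
    [1, 0, 0, 5.5, 0, 0, 0],
    [1, 0, 0, 6.5, 0, 0, 0],
    [1, 0, 0, 7.5, 0, 0, 0],
    [1, 0, 0, 8.5, 0, 0, 0],
    [1, 0, 0, 9.5, 0, 0, 0],
    [1, 0, 0, 10.5, 0, 0, 0],
    [1, 0, 0, 11.5, 0, 0, 0],
    [1, 0, 0, 12, 0, 0, 0],
    [1, 0, 0, 12, 0, 0, 0],
    [1, 0, 0, 12, 0, 0, 0],
    [1, 0, 0, 12, 0, 0, 0],
    [1, 0, 0, 12, 0, 0, 0]
  ]
}}

```text
time: 20.95
tcp_pos: [0.5337, 0.0612, 0.1828]
tcp_rot: [[0.991, -0.136, -0.001], [-0.136, -0.991, 0.0], [-0.001, 0.0, -1.0]]
ft_force: [-0.4, 0.1, -4.7]
finger_gap: 0.0404
```

Run:
```python
from h import *
s=sense();print(s['time'],s['tcp_pos'],s['ft_force'],s['wrist_torque'],s['finger_gap'])
snap('wrist','w10');snap('scene','s10')
m=load('w10')
for uv in((319,200),(319,240)): pass
h=cv2.cvtColor(m['p'],cv2.COLOR_RGB2HSV).astype(int)
w=(abs(h[...,0]-112)<15)&(h[...,1]>120);w[300:]=0
for c,q in blobs(w,100):
    cc,r=ray(m,c);print('blue',c,(cc+r*m['d'][int(c[1]),int(c[0])]).round(4))
a=cv2.resize(load('s10')['p'][110:280,270:410,::-1],(395,480),interpolation=cv2.INTER_CUBIC)
b=cv2.resize(load('w10')['p'][100:480,180:460,::-1],(354,480))
cv2.imwrite('pics/c10.png',np.hstack([a,b]))
```

```text
20.95 [0.53366743 0.06116929 0.18282787] [-0.41933793  0.11267289 -4.65721106] [0.00606034 0.0038936  0.04548694] 0.040402450729552994
blue [319.6, 166.3] [[0.5427 0.1265 0.2125]]
```

View pics/c10.png

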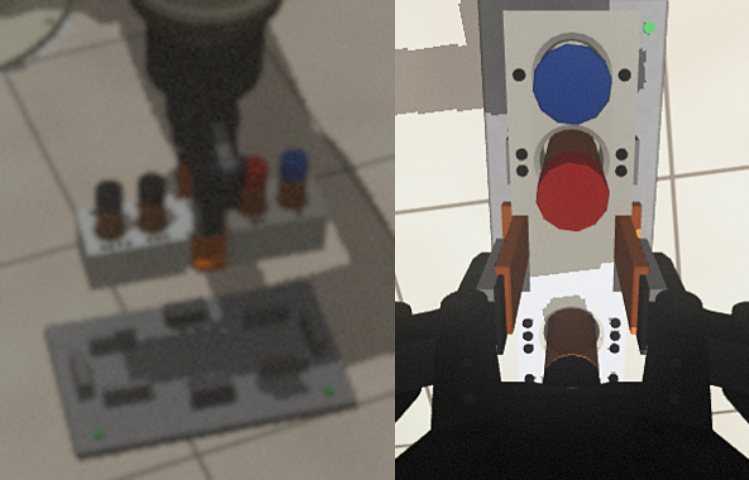

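The cassette is held level by its catches with all four vials in it. Blue's cap top is at z = 0.2125 m, which puts the underside at about 0.138 m. I'll settle it briefly and hand in.

>>> {"op": "drive_tool", "data": {
  "increments": [
    [1, 0, 0, 0, 0, 0, 0],
    [1, 0, 0, 0, 0, 0, 0],
    [1, 0, 0, 0, 0, 0, 0],
    [1, 0, 0, 0, 0, 0, 0],
    [1, 0, 0, 0, 0, 0, 0]
  ]
}}

```text
time: 21.55
tcp_pos: [0.5338, 0.0612, 0.1833]
tcp_rot: [[0.991, -0.136, -0.0], [-0.136, -0.991, 0.0], [-0.0, -0.0, -1.0]]
ft_force: [-0.8, -0.1, -3.7]
finger_gap: 0.0406
```

Run:
```python
from h import *
s=sense();print(s['time'],s['tcp_pos'],s['ft_force'],s['finger_gap'],abs(s['joint_velocities']).max())
print(close_job())
```

```text
21.55 [0.53381445 0.06116638 0.18326388] [-0.79587312 -0.10650008 -3.69088311] 0.04058269578054903 0.06715414083816248
the job is handed in; nothing more can be done
None
```

I put the blue vial in the one-dot pocket and let go, then the red vial in the two-dot pocket and let go. I then pinched both catches, lifted the filled cassette straight out of the dock, and handed the job in at 21.6 s while still holding it by the catches.

**Last checks:**
- **Height:** the underside is about 138 mm above the bench, worked out from the depth reading on blue's cap.
- **Steadiness:** the cassette is level and still. The wrist carries about 4 N, which matches the cassette's weight.
- **Vials:** the last close view showed blue, red and one black vial seated, and the scene view showed all four standing in the cassette.
- **Bystanders:** I kept clear of the white vial, the bottle and the flask, and felt no contact. I did not check them again with a camera at the end.

**Readings that disagreed:**
- **Finger opening:** it read 40–42 mm on the catches, not the 47 mm expected when fully pinched. It also read 18.4 mm on the 20 mm vials, so I took it as a sensor or pad offset. I did not measure the catch travel directly; the sign that both let go is that the cassette came free without resistance.
- **Force during the pinch:** it briefly reached 33 N upward and 15 N sideways. I eased that off before lifting.

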